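# Clamp a rail to a board in a sloped cam jig

## Robot

A 7-joint arm with a two-finger parallel gripper is mounted at the origin on the work surface; the furniture and walls round the work are solid. World frame = base frame: x ahead of the robot, y to its left, z up, the work surface at z = 0. Lengths are in m, angles in rad, forces in N, time in s.
With the tool pointing down it reaches from about 0.425 to 0.875 m from the base axis. Payload 4.7 kg.
Tool frame: the origin (TCP) lies at the very end of the fingers, on their centre line; the grasp point (between the pads) lies 19 mm behind it; z points along the fingers, y is the line along which they close (so a half turn about z gives the same grasp; the last joint's range is limited). The gripper opens to 87 mm and grips with 3 to 60 N. Pads are 19 mm wide; open, the fingers measure 117 mm over their backs; the gripper's body (75 mm by 190 mm) begins 51 mm behind the grasp point.
Start: joints at [-1.097, 0.321, -0.07, 1.45, 0.023, 1.371, -0.057], TCP at [0.288, 0.582, 0.223] pointing down, gripper open.
Joint ranges: [-2.86, 2.86], [-0.3, 2.09], [-1.38, 1.24], [0.06, 2.45], [-1.56, 4.7], [0.09, 2.05], [-2.69, 2.69]. Speed limits (rad/s): [2.57, 2.57, 3.14, 3.14, 3.14, 3.14, 3.14].

## Interface

Orientations are given as a rotation vector (axis times angle).
In Python, from station import env gives the robot as it stands.
- The arm moves only by the tool play_rows, never from a script. Its argument "steps" is a list of rows, each a list of 3 entries, a list of its own where there are three numbers: the shift along the tool's x, y, z in cm, then the turn about the tool's z in degrees, then the opening, from 0 (shut) to 1 (fully open). In form: [[[x, y, z], yaw, gripper], ...]. A call has exactly 10 rows; each row is the pose to reach, as a shift and turn from the pose commanded when the call began, along the tool's axes at that moment; what a row does not reach only later rows make up. A row lasts 1/10 s, in which the tool goes at most 50 mm and 8.59 degrees, less where a joint would pass 70% of its speed; a pose out of reach is approached as far as the arm can. A call with a gripper value outside its range is refused whole. The fingers move at their own pace and stop on an object; the grip force is fixed at half the most. Time passes only in rows, so rows that repeat a pose let the fingers close, or fill a call up. It gives the time, the measured TCP pose, the force, the opening and the grip force at its end, in the units of the state.
- env.state(): the state, without advancing time (a new reading comes with each control period).
- env.get_image(name): name is "scene" or "top" or "wrist"; returns a dict with "color" (480x640x3 uint8, red, green, blue), "depth" (480x640 float32, m along the optical axis (not along the pixel's ray), 0 where there is no reading), "fx", "fy", "cx", "cy" (pixels), "eye" and "rotation" of the camera in the world. Camera axes: x right, y down, z forward; pixel columns grow to the right and rows downward; lengths in m; the calibration is good to about 2 mm. The wrist camera is an equidistant fisheye: a pixel r from the principal point sees the ray r / f radians off the axis. A picture is of the moment at which its call begins.
- env.close_job(): hands the job in; it is judged then, once.
Trained networks look in a picture, given as the dict that the camera call returned (one of the last four; its "shot" number tells which), for a name from the list of things; names that differ only in an ending like _2 or _b are one class to them, and where a whole thing is asked for, a point or a joint stands for the part that bears it (a point fixed in the world has none). Each returns a list of dicts, best first, with "conf" (0 to 1); they miss things now and then, are a little off and sometimes report something else, mostly with a low value. They report only what shows in the picture. A call takes as long as a camera call.
- env.find_in(query, picture): "box" ([centre column, centre row, width, height] in pixels, round what is visible of it).
- env.masks_of(query, picture): "mask" (480x640 bool, what is visible of it) and "box" ([centre column, centre row, width, height] in pixels, round what is visible of it).
- env.place_of(query, picture): "centre" ([column, row] in pixels: a listed point, or the origin of a listed thing).
The state is a dict: "t": time; "joint_positions": joint angles; "qd": joint speeds; "tau": joint torques, N m; "eef_pos": TCP position; "eef_rot": TCP orientation; "wrist_force": force on the tool from outside, world axes, zero at the start; "ft_torque": the same for the moment, N m; "opening": finger opening in m; "finger_force": force on a finger pad.
Only numpy, scipy, OpenCV 4.12 (cv2) and the standard library are available. Lean on these libraries where they do the work, as an engineer would, in place of code of your own. Each camera call takes 0.05 s, during which the arm holds its last target. There are 200 camera calls.

## Task

Dry-clamp the thick rail to the board that already lies in the sloped cam jig: swing both cam levers fully back so that they point up the slope, then lay the rail flat on the bed between the board and the cams, along the board, with its left end at the end stop (a few millimetres of gap do no harm). Then swing both levers clockwise through their quarter turn as far as they go, so that the cams press the rail tight against the board and stay shut by themselves; leave the other things where they are.

Things in the scene. Friction and masses are not known exactly. Their poses are not given: they have to be found in the camera images.
- bed: plywood bed of the fixed jig, 300 (up the slope) x 310 x 18 mm, sloping down to the robot at 0.5 rad. Origin: on its upper surface, in the middle, at the inner face of the ledge's cork facing; x up the slope, y left along the ledge, z out of the bed. All mm below are in this frame. The ledge is a dark strip 16 mm high along the low edge, x -43 to -11. The jig's place and turn (0.2 rad) vary
- end_stop (a point): end stop: dark block at the bed's left, x 2 to 92, 16 mm high; this point is at its inner (right) face, x = 47, y = 115, z = 8. The ledge's cork facing (x -11 to 0) gives when the board is pressed on it, about 3 mm with the cams shut, 6 N per mm
- board: thin sawn board, 50 x 240 x 18 mm, loose, already lying flat on the bed along the ledge: its lower edge at the ledge, its upper edge at about x = 50 to 52 of the bed, its left end within 5 mm of the end stop. Origin: centre of its underside, y along its length, z through its thickness (out of the bed)
- rail: thick square sawn rail, 40 x 210 x 40 mm, 0.15 to 0.3 kg, lying loose on the table left or right of the jig. Origin: centre of its underside, y along its length. It stands 21 mm above board and cams, so on the bed it can be held by its upper part over them
- rail_center (a point): the middle of the rail. Clamped at the end stop it is at x = 67, y = 10, z = 20 in the bed's frame
- left_cam (a joint): angle of the left cam on its pivot, rad, growing clockwise seen from above the bed. 0: open, lever straight up the slope; 1.57: quarter turn, lever points right along the bed; stops at -0.35 and 1.75. Stays where it is left; starts half shut (0.9 to 1.3), which blocks the rail's place. The rail has 11 mm of play at 0, 14 mm at -0.2; from about 0.9 on it is pressed
- right_cam (a joint): the same for the right cam; both turn the same way
- left_cam_pivot (a point): pivot bolt of the left cam, at its top face: x = 131, y = 85, z = 19. The cam is a wooden disc, 60 mm in diameter and 19 mm high, its centre 14 mm off the pivot, with a lever 24 mm wide
- right_cam_pivot (a point): pivot bolt of the right cam: x = 131, y = -65, z = 19
- left_cam_dowel (a point): top of the upright round dowel at the lever's end, 18 mm in diameter, standing 47 mm above the lever (z from 19 to 66), 95 mm from the pivot; move the lever by it. Turning the free cam takes about 2 N there, pressing it home about 10 N
- right_cam_dowel (a point): the same on the right cam's lever
- sanding_block: bystander: cork sanding block, 64 x 112 x 30 mm, on the other side of the jig from the rail; origin at the centre of its underside
- tape_measure: bystander: yellow tape measure, 39 x 78 x 71 mm, standing on the table behind the jig to the right; origin at the centre of its underside

How it is judged:
By the outcome, as a careful person would: the job done as asked, in the order asked, and still so for the second after the job is handed in, with the robot touching nothing.
It also fails if it takes over 72 s, if anything falls off the work surface, if the arm or the gripper's body presses on something with over 40 N, if the wrist force passes 120 N, or if a joint passes its speed limit or range.

## Working session

There is one attempt and no reset: what is moved stays moved. The work goes in short steps, Python scripts to look and compute and a tool call to move; the robot and the scene stay as the last step left them, time stands still between calls to the robot, and variables do not carry over. Pictures are saved under pics/ and viewed, at most 11 in all, crops included, and the job is handed in when it is done.

Besides the shell and the picture viewer there is one more tool, called by a JSON object that holds its "name" and its "arguments". play_rows: Moves the arm, as the interface text tells. Its arguments: {"type":"object","properties":{"steps":{"type":"array"}},"required":["steps"]}

```bash
mkdir -p pics; ls
cat > h.py <<'E'
import numpy as np, cv2
from scipy.spatial.transform import Rotation as R
from station import env
def save(im,n): cv2.imwrite('pics/'+n,im["color"][:,:,::-1])
def cloud(im):
    v,u=np.mgrid[0:480,0:640]; d=im["depth"]
    p=np.stack([(u-im["cx"])/im["fx"]*d,(v-im["cy"])/im["fy"]*d,d],-1)
    return p@np.array(im["rotation"]).T+np.array(im["eye"])
def ray(im,px):
    r=np.array(im["rotation"])@np.array([(px[0]-im["cx"])/im["fx"],(px[1]-im["cy"])/im["fy"],1])
    return np.array(im["eye"]),r/np.linalg.norm(r)
def tri(rays):
    A=np.zeros((3,3));b=np.zeros(3)
    for e,d in rays:
        P=np.eye(3)-np.outer(d,d);A+=P;b+=P@e
    x=np.linalg.solve(A,b)
    return x,[np.linalg.norm((np.eye(3)-np.outer(d,d))@(x-e)) for e,d in rays]
E
python3 - <<'E'
from h import *
np.set_printoptions(precision=4,suppress=True)
s=env.get_image("scene");t=env.get_image("top")
save(s,'s0.png');save(t,'t0.png')
for im in(s,t): print(im["eye"],im["fx"],(im["depth"]>0).mean())
print(env.state())
for q in ["bed","end_stop","board","rail","rail_center","left_cam_pivot","right_cam_pivot","left_cam_dowel","right_cam_dowel","sanding_block","tape_measure"]:
    r=[]
    for im in(s,t):
        c=env.place_of(q,im)
        print(q,[(np.round(x["centre"],1),round(x["conf"],2)) for x in c[:2]])
        if c:r.append(ray(im,c[0]["centre"]))
    if len(r)==2:
        x,e=tri(r);print("   ",x,e[0])
E
```

```text
pics
[-0.103  -0.7941  1.1879] 619.4143258713841 0.9856705729166667
[ 0.5152 -0.0034  1.1733] 437.7438118776778 0.9960546875
{'t': 0.1, 'joint_positions': array([-1.0969,  0.3217, -0.0701,  1.4516,  0.0226,  1.3708, -0.0569]), 'qd': array([-0.0002, -0.    , -0.0022, -0.002 , -0.0006, -0.0007, -0.0002]), 'tau': array([ -0.0002, -49.2575,  -0.4059, -31.3394,  -0.0642,   0.0396,
         0.0001]), 'eef_pos': array([0.2883, 0.582 , 0.2216]), 'eef_rot': array([-0.7158, -3.0586,  0.0027]), 'wrist_force': array([-0.2467, -0.0839, -0.5281]), 'ft_torque': array([ 0.0004,  0.0368, -0.0049]), 'finger_force': 0.0, 'opening': 0.08686932045819806}
bed [(array([297.8, 281.2]), 0.55)]
bed [(array([306. , 270.8]), 0.95)]
    [ 0.2061 -0.3987  1.1806] 0.8590347901799659
end_stop [(array([273.1, 244.3]), 0.56)]
end_stop [(array([261.4, 266.2]), 0.87), (array([309. , 275.3]), 0.6)]
    [ 0.2061 -0.3987  1.1806] 0.8590347901799659
board [(array([305. , 276.3]), 0.64)]
board [(array([309.2, 263.8]), 0.59)]
    [ 0.2061 -0.3987  1.1806] 0.8590347901799659
rail [(array([397.2, 407.4]), 0.89), (array([443.3,
[... 360 characters left out ...]
ot [(array([261.3, 235.6]), 0.94)]
    [ 0.2061 -0.3987  1.1806] 0.8590347901799659
right_cam_pivot [(array([343., 248.]), 0.73)]
right_cam_pivot [(array([320.3, 221.6]), 0.82), (array([177.7, 285.4]), 0.28)]
    [ 0.2061 -0.3987  1.1806] 0.8590347901799659
left_cam_dowel []
left_cam_dowel [(array([294.5, 221.1]), 0.66)]
right_cam_dowel [(array([380. , 240.1]), 0.66), (array([298.3, 279.3]), 0.42)]
right_cam_dowel [(array([358.2, 204.2]), 0.67)]
    [ 0.2061 -0.3987  1.1806] 0.8590347901799659
sanding_block []
sanding_block [(array([179.4, 287.2]), 0.78)]
tape_measure [(array([442.8, 336.7]), 0.57)]
tape_measure [(array([425. , 205.5]), 0.58)]
    [ 0.2061 -0.3987  1.1806] 0.8590347901799659
```

```bash
python3 - <<'E'
s=open('h.py').read()
s=s.replace('np.array(im["rotation"]).T','rot(im).T').replace('np.array(im["rotation"])@','rot(im)@').replace('def cloud','''def rot(im):
    r=np.array(im["rotation"]); return r if r.shape==(3,3) else R.from_rotvec(r).as_matrix()
def cloud''')
open('h.py','w').write(s)
E
python3 - <<'E'
from h import *
np.set_printoptions(precision=4,suppress=True)
s=env.get_image("scene");t=env.get_image("top");print(s["rotation"])
for q in ["bed","end_stop","board","rail","rail_center","left_cam_pivot","right_cam_pivot","left_cam_dowel","right_cam_dowel","tape_measure"]:
    r=[]
    for im in(s,t):
        c=env.place_of(q,im)
        if c:
            r.append(ray(im,c[0]["centre"]));u,v=np.round(c[0]["centre"]).astype(int);print(q,cloud(im)[v,u])
    if len(r)==2:
        x,e=tri(r);print("   ",x,e[0])
E
```

```text
[-2.228   0.8104 -0.3522]
bed [0.5161 0.0089 0.0613]
bed [0.516  0.0125 0.0572]
    [0.5164 0.0127 0.0568] 0.0010696916250157928
end_stop [0.5321 0.1215 0.0784]
end_stop [0.538  0.1316 0.0804]
    [0.5386 0.1333 0.0648] 0.0019221147334477573
board [ 0.4661 -0.3829  0.0363]
board [0.5386 0.0095 0.067 ]
    [ 0.6316 -0.0954 -0.4639] 0.13664090039120275
rail [ 0.4754 -0.3878  0.0405]
rail [ 0.494  -0.3624  0.0355]
    [ 0.4934 -0.3743  0.0019] 0.00045839999555756966
rail_center [ 0.4747 -0.371   0.0394]
rail_center [ 0.4965 -0.3675  0.0359]
    [ 0.4905 -0.368   0.0213] 0.007602954249222371
left_cam_pivot [0.6036 0.1084 0.1214]
left_cam_pivot [0.6215 0.1186 0.1208]
    [0.6203 0.1235 0.099 ] 0.0030732764407387543
right_cam_pivot [ 0.6402 -0.0282  0.1244]
right_cam_pivot [ 0.6452 -0.0267  0.1245]
    [ 0.6451 -0.0254  0.1184] 0.0020108529331503457
left_cam_dowel [0.6871 0.0779 0.1352]
left_cam_dowel [0.6435 0.0359 0.1835]
    [0.6444 0.0338 0.1896] 0.002057517958525196
right_cam_dowel [ 0.7136 -0.0628  0.1352]
right_cam_dowel [ 0.6729 -0.1034  0.1855]
    [ 0.6714 -0.102   0.1914] 0.00017193403047643867
tape_measure [ 0.6694 -0.3291  0.0515]
tape_measure [ 0.6867 -0.2911  0.0469]
    [ 0.6981 -0.3065  0.002 ] 0.004676198957103961
```

View pics/s0.png

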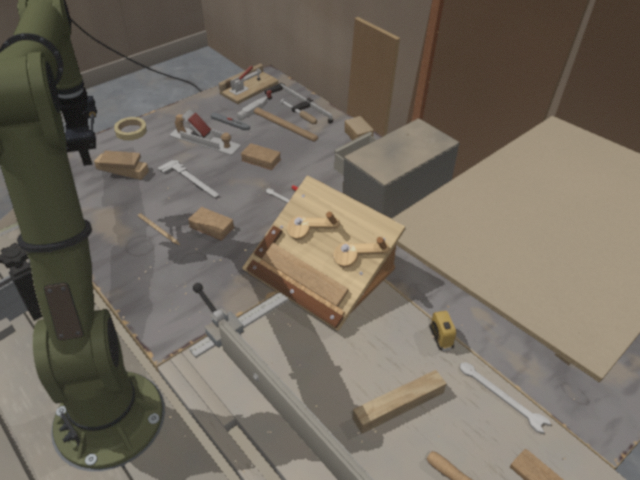

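View pics/t0.png

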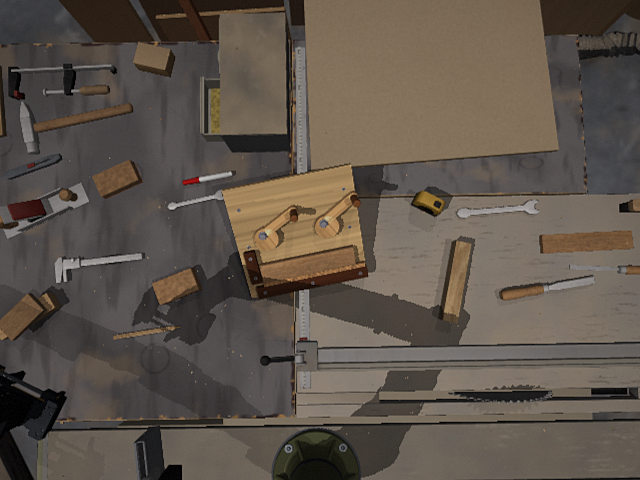

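```bash
cat > bed.py <<'E'
from h import *
np.set_printoptions(precision=4,suppress=True)
s=env.get_image("scene");t=env.get_image("top")
def frame(im):
    P=cloud(im);C=P.reshape(-1,3)
    m=(abs(C[:,0]-.6)<.17)&(abs(C[:,1]-.03)<.16)&(C[:,2]>.03)&(C[:,2]<.3)
    Q=C[m];best=0;rng=np.random.default_rng(0)
    for _ in range(400):
        a,b,c=Q[rng.choice(len(Q),3,replace=False)];n=np.cross(b-a,c-a);l=np.linalg.norm(n)
        if l<1e-5: continue
        n/=l; n*=np.sign(n[2])
        k=abs((Q-a)@n)<.002
        if k.sum()>best: best=k.sum();K=k
    o=Q[K].mean(0);n=np.linalg.svd(Q[K]-o)[2][2];n*=np.sign(n[2])
    return P,o,n,best
for name,im in(("s",s),("t",t)):
    P,o,n,b=frame(im)
    print(name,b,"o",o,"n",n,"slope",np.arccos(n[2]),"yaw(from normal)",np.arctan2(-n[1],-n[0]))
    yaw=np.arctan2(-n[1],-n[0])
    ex=np.array([np.cos(yaw)*np.cos(.5),np.sin(yaw)*np.cos(.5),np.sin(.5)]);ey=np.array([-np.sin(yaw),np.cos(yaw),0]);ez=np.cross(ex,ey)
    C=P.reshape(-1,3)-o;L=np.c_[C@ex,C@ey,C@ez]
    k=(abs(L[:,2])<.022)&(np.abs(L[:,:2]).max(1)<.26)
    img=np.zeros((520,520),np.uint8);img[(L[k,0]*1000+260).astype(int),(L[k,1]*1000+260).astype(int)]=255
    img=cv2.morphologyEx(img,cv2.MORPH_CLOSE,np.ones((9,9)))
    img=cv2.morphologyEx(img,cv2.MORPH_OPEN,np.ones((25,25)))
    c=max(cv2.findContours(img,cv2.RETR_EXTERNAL,cv2.CHAIN_APPROX_NONE)[0],key=cv2.contourArea)
    (cy,cx),wh,ang=cv2.minAreaRect(c);print("rect ctr",cx-260,cy-260,wh,ang)
    ctr=o+ex*(cx-260)/1e3+ey*(cy-260)/1e3
    da=np.deg2rad(ang if ang<45 else ang-90)
    print("origin est",ctr-ex*.107,"ang",da)
# rail, sanding, tape, others
P=np.r_[cloud(t).reshape(-1,3)]
def rect(x0,x1,y0,y1,z0,z1):
    k=(P[:,0]>x0)&(P[:,0]<x1)&(P[:,1]>y0)&(P[:,1]<y1)&(P[:,2]>z0)&(P[:,2]<z1)
    q=P[k];r=cv2.minAreaRect((q[:,:2]*1000).astype(np.float32));print(k.sum(),r,"z",np.median(q[:,2]))
rect(.36,.62,-.45,-.29,.03,.06)
rect(.62,.75,-.36,-.22,.05,.09)
for n,(u,v) in dict(panel=(430,80),panel2=(330,150),fence=(480,355),fence0=(306,355),table=(400,280),tableL=(120,300)).items(): print(n,cloud(t)[v,u])
E
python3 bed.py
```

```text
s 3294 o [0.6534 0.021  0.1114] n [-0.4754 -0.0905  0.8751] slope 0.5051338640968863 yaw(from normal) 0.18817431439756296
rect ctr -77.5 -0.5 (365.0, 519.0) 90.0
origin est [ 0.4944 -0.0098  0.0229] ang 0.0
t 5442 o [0.6553 0.0433 0.1141] n [-0.477  -0.0831  0.8749] slope 0.5054707251265257 yaw(from normal) 0.1725563919406851
rect ctr -48.3524169921875 -0.97857666015625 (297.8201904296875, 308.451416015625) 89.53607940673828
origin est [0.5212 0.0189 0.0396] ang -0.008096941820222412
1317 ((490.0100402832031, -369.66815185546875), (42.102699279785156, 209.43873596191406), 77.9028549194336) z 0.03818378181735249
364 ((694.5975341796875, -304.3515625), (68.59693908691406, 38.06984329223633), 61.01968765258789) z 0.062033844339032695
panel [ 1.0051 -0.3078  0.0857]
panel2 [ 0.8285 -0.0488  0.0829]
fence [ 0.3008 -0.4252  0.0319]
fence0 [0.3109 0.0212 0.0452]
table [ 0.4957 -0.2327 -0.0031]
tableL [ 0.4553  0.5185 -0.007 ]
```

```bash
cat > rect.py <<'E'
from h import *
def axes(yaw):
    ex=np.array([np.cos(yaw)*np.cos(.5),np.sin(yaw)*np.cos(.5),np.sin(.5)]);ey=np.array([-np.sin(yaw),np.cos(yaw),0]);return np.c_[ex,ey,np.cross(ex,ey)]
def rectify(im,o,A,h,S=1.25):
    # output pixel: row=(270-x)*S, col=(165-y)*S
    r,c=np.mgrid[0:int(330*S),0:int(330*S)]
    L=np.stack([(270-r/S)/1e3,(165-c/S)/1e3,np.full(r.shape,h)],-1)
    W=L@A.T+o; K=(W-im["eye"])@rot(im)
    u=K[...,0]/K[...,2]*im["fx"]+im["cx"];v=K[...,1]/K[...,2]*im["fy"]+im["cy"]
    return cv2.remap(im["color"],u.astype(np.float32),v.astype(np.float32),cv2.INTER_LINEAR)[:,:,::-1].copy()
E
python3 - <<'E'
from rect import *
o=np.array([.5212,.0189,.0396]);A=axes(.17);S=1.2
out=[]
for n in("top","scene"):
    im=env.get_image(n);g=rectify(im,o,A,.018,S)
    for x in(0,50,131,257,-43): 
        r=int((270-x)*S);g[r,::6]=(0,0,255)
    for y in(115,85,-65,155,-155):
        c=int((165-y)*S);g[::6,c]=(255,0,0)
    out.append(g)
cv2.imwrite('pics/r0.png',np.hstack(out))
E
```

```text
(no output)
```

View pics/r0.png

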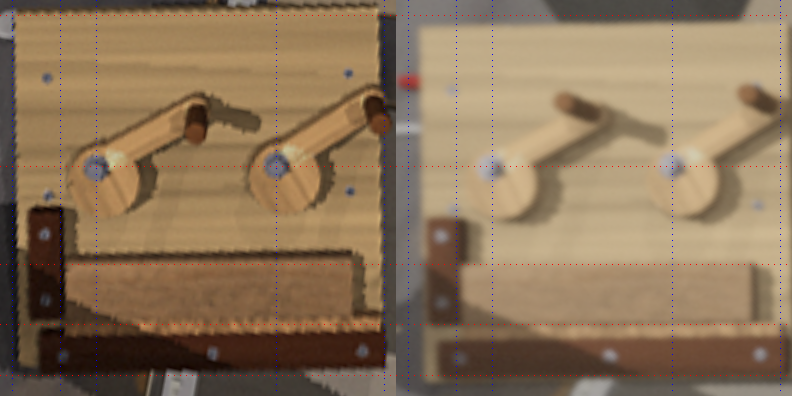

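```bash
cat > plan.py <<'E'
from rect import *
np.set_printoptions(precision=4,suppress=True)
o=np.array([.5212,.0189,.0396]);YAW=.17;A=axes(YAW)
def bed(x,y,z): return o+A@(np.array([x,y,z])/1e3)
def tobed(p): return A.T@(np.array(p)-o)*1e3
Y0=dict(l=85,r=-65)
def theta(c,p): b=tobed(p); return np.arctan2(Y0[c]-b[1],b[0]-131),b
def push(c,th,zt,gap,sgn):
    "sgn +1: opening (ccw), -1: closing. returns TCP, tool-x world angle (deg), flipped to be within 0..180"
    P=bed(131+95*np.cos(th),Y0[c]-95*np.sin(th),zt)
    d=sgn*(A@np.array([np.sin(th),np.cos(th),0]));d[2]=0;d/=np.linalg.norm(d)
    return P-d*gap/1e3, np.rad2deg(np.arctan2(d[1],d[0]))%180
def cur():
    s=env.state();M=R.from_rotvec(s["eef_rot"]).as_matrix();return np.array(s["eef_pos"]),M
def row(p,ang,pose=None):
    "shift cm in tool axes, turn deg (about tool z, which points down)"
    q,M=pose or cur(); sh=M.T@(np.array(p)-q)*100
    a=np.rad2deg(np.arctan2(M[1,0],M[0,0])); t=(a-ang+180)%360-180
    return [[round(v,1) for v in sh],round(t)]
def after(p,ang):
    "pose object for a vertical tool"
    a=np.deg2rad(ang);x=np.array([np.cos(a),np.sin(a),0]);z=np.array([0,0,-1.]);return np.array(p),np.c_[x,np.cross(z,x),z]
E
python3 - <<'E'
from plan import *
for c,p in(("l",(.6444,.0338,.1896)),("r",(.6714,-.102,.1914))): print(c,theta(c,p))
print(cur())
p,a=push("l",1.2,38,45,1);print(p,a)
print("over",row(p+[0,0,.12],a)); 
ps=after(p+[0,0,.12],a)
print("down",row(p,a,ps))
ps=after(p,a)
for th in np.linspace(1.15,-.22,10): q,b=push("l",th,38,20,1);print(row(q,b,ps),q)
E
```

```text
l (np.float64(1.071761590736215), array([180.6857,  -6.1581,  72.2151]))
r (np.float64(0.9767814664085326), array([ 184.7394, -144.5684,   72.0516]))
(array([0.2885, 0.5825, 0.2226]), array([[-0.8962,  0.4437,  0.0001],
       [ 0.4437,  0.8962,  0.0001],
       [-0.0001,  0.0001, -1.    ]]))
[0.6095 0.012  0.1523] 33.634197872480726
over [[np.float64(-54.1), np.float64(-36.9), np.float64(-5.0)], 120]
down [[np.float64(0.0), np.float64(0.0), np.float64(12.0)], 0]
[[np.float64(2.9), np.float64(0.1), np.float64(-0.2)], -3] [0.6344 0.0274 0.1544]
[[np.float64(4.3), np.float64(0.2), np.float64(-0.8)], -12] [0.6463 0.0336 0.1604]
[[np.float64(5.6), np.float64(0.2), np.float64(-1.4)], -21] [0.6572 0.0419 0.166 ]
[[np.float64(7.0), np.float64(-0.2), np.float64(-1.9)], -30] [0.6668 0.0521 0.1708]
[[np.float64(8.3), np.float64(-0.7), np.float64(-2.3)], -38] [0.6747 0.0639 0.1748]
[[np.float64(9.5), np.float64(-1.5), np.float64(-2.6)], -46] [0.6808 0.0769 0.1779]
[[np.float64(10.7), np.float64(-2.4), np.float64(-2.8)], -54] [0.685  0.0908 0.18  ]
[[np.float64(11.7), np.float64(-3.5), np.float64(-2.9)], -62] [0.6873 0.1053 0.1811]
[[np.float64(12.5), np.float64(-4.7), np.float64(-2.9)], -70] [0.6876 0.12   0.1812]
[[np.float64(13.2), np.float64(-6.0), np.float64(-2.8)], -77] [0.686  0.1345 0.1802]
```

{"name": "play_rows", "arguments": {"steps": [[[-54.1,-36.9,-5],120,0],[[-54.1,-36.9,-5],120,0],[[-54.1,-36.9,-5],120,0],[[-54.1,-36.9,-5],120,0],[[-54.1,-36.9,-5],120,0],[[-54.1,-36.9,-5],120,0],[[-54.1,-36.9,-5],120,0],[[-54.1,-36.9,-5],120,0],[[-54.1,-36.9,-5],120,0],[[-54.1,-36.9,-5],120,0]]}}

```text
t: 3.5
eef_pos: [0.5336, 0.1462, 0.2612]
eef_rot: [-2.614, -1.742, -0.002]
wrist_force: [0.0, 0.6, 0.1]
opening: 0.0148
finger_force: 0.0
```

Run:
```python
from plan import *
p,a=push("l",1.2,38,45,1);q,M=cur();print(q,np.rad2deg(np.arctan2(M[1,0],M[0,0])),row(p+[0,0,.12],a),row(p,a))
```

```text
[0.5336 0.1462 0.2612] 67.36996563367784 [[np.float64(-9.5), np.float64(12.2), np.float64(-1.1)], 34] [[np.float64(-9.5), np.float64(12.2), np.float64(10.9)], 34]
```

{"name": "play_rows", "arguments": {"steps": [[[-9.5,12.2,-1],34,0],[[-9.5,12.2,-1],34,0],[[-9.5,12.2,-1],34,0],[[-9.5,12.2,-1],34,0],[[-9.5,12.2,-1],34,0],[[-9.5,12.2,4],34,0],[[-9.5,12.2,8],34,0],[[-9.5,12.2,10.9],34,0],[[-9.5,12.2,10.9],34,0],[[-9.5,12.2,10.9],34,0]]}}

```text
t: 4.5
eef_pos: [0.6097, 0.0154, 0.1522]
eef_rot: [-3.004, -0.917, -0.0]
wrist_force: [1.2, -0.4, 0.2]
opening: 0.0004
finger_force: 0.0
```

Run:
```python
from plan import *
q,M=cur();print(q,env.state()["wrist_force"])
for th in np.linspace(1.15,-.22,10): q,b=push("l",th,38,20,1);r=row(q,b);print([float(v) for v in r[0]],r[1])
im=env.get_image("wrist");save(im,'w1.png')
```

```text
[0.6097 0.0154 0.1522] [ 1.2136 -0.4496  0.1807]
[2.7, 0.4, -0.2] -3
[4.1, 0.5, -0.8] -12
[5.4, 0.5, -1.4] -21
[6.8, 0.1, -1.9] -30
[8.1, -0.4, -2.3] -38
[9.3, -1.1, -2.6] -46
[10.5, -2.0, -2.8] -54
[11.5, -3.1, -2.9] -62
[12.3, -4.3, -2.9] -69
[13.0, -5.6, -2.8] -77
```

View pics/w1.png

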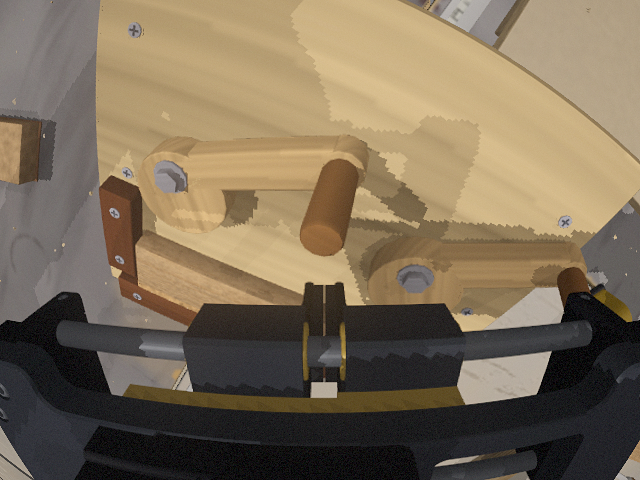

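{"name": "play_rows", "arguments": {"steps": [[[2.7,0.4,-0.2],-3,0],[[4.1,0.5,-0.8],-11,0],[[5.4,0.5,-1.4],-19,0],[[6.8,0.1,-1.9],-27,0],[[8.1,-0.4,-2.3],-35,0],[[9.3,-1.1,-2.6],-43,0],[[10.5,-2.0,-2.8],-51,0],[[11.5,-3.1,-2.9],-59,0],[[12.3,-4.3,-2.9],-67,0],[[13.0,-5.6,-2.8],-75,0]]}}

```text
t: 5.55
eef_pos: [0.6892, 0.1316, 0.1838]
eef_rot: [1.82, 2.553, 0.005]
wrist_force: [0.6, -2.4, 2.2]
opening: 0.0002
finger_force: 1.3
```

Run:
```python
from plan import *
q,M=cur();ang=np.rad2deg(np.arctan2(M[1,0],M[0,0]));print(q,ang,env.state()["wrist_force"], push("l",-.22,38,20,1))
s=env.get_image("scene");t=env.get_image("top");r=[]
for im in(s,t):
    c=env.place_of("left_cam_dowel",im);print([(np.round(x["centre"]),round(x["conf"],2)) for x in c])
    if c:r.append(ray(im,c[0]["centre"]))
if len(r)==2:x,e=tri(r);print(x,e,theta("l",x))
cv2.imwrite('pics/r1.png',np.hstack([rectify(t,o,A,.018,1.2),rectify(s,o,A,.018,1.2)]))
# retreat then next
qr,b=push("r",1.12,38,45,1)
print("retreat",row(q+[0,0,.09],ang)); print("over r",row(qr+[0,0,.11],b),"at",row(qr,b))
```

```text
[0.6892 0.1316 0.1838] 109.03151489264192 [ 0.591  -2.3759  2.2368] (array([0.686 , 0.1345, 0.1802]), np.float64(110.8431682609501))
[(array([309., 183.]), 0.75), (array([345., 248.]), 0.6)]
[(array([358., 204.]), 0.38)]
[ 0.5856 -0.0516  0.3847] [np.float64(0.06368777673494087), np.float64(0.063687776734941)] (np.float64(1.1217753552806695), array([210.6913, -80.3868, 278.164 ]))
retreat [[np.float64(-0.2), np.float64(0.1), np.float64(-9.2)], 0]
over r [[np.float64(-24.0), np.float64(-12.8), np.float64(-8.4)], 70] at [[np.float64(-24.0), np.float64(-12.8), np.float64(2.6)], 70]
```

View pics/r1.png

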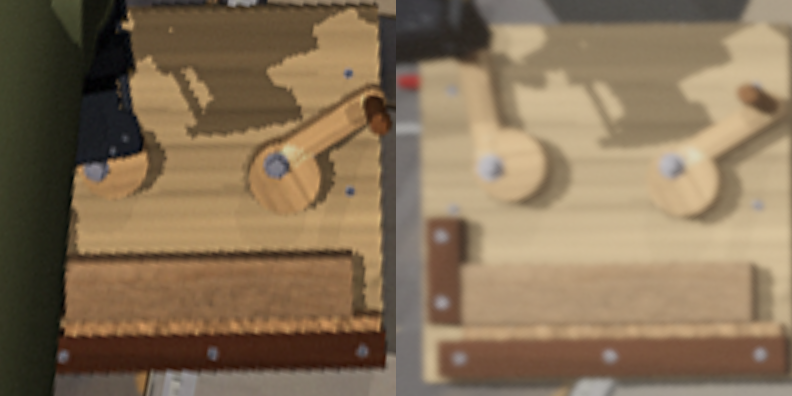

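{"name": "play_rows", "arguments": {"steps": [[[-2,-0.5,-1],0,0],[[-4,-1,-5],8,0],[[-6,-2,-8.4],16,0],[[-11,-5,-8.4],24,0],[[-15,-8,-8.4],32,0],[[-19,-11,-8.4],40,0],[[-24,-12.8,-8.4],48,0],[[-24,-12.8,-8.4],56,0],[[-24,-12.8,-8.4],64,0],[[-24,-12.8,-8.4],70,0]]}}

```text
t: 6.75
eef_pos: [0.6416, -0.14, 0.265]
eef_rot: [2.969, 1.024, 0.001]
wrist_force: [0.6, -0.6, -0.1]
opening: 0.0002
finger_force: 0.0
```

Run:
```python
from plan import *
q,M=cur();ang=np.rad2deg(np.arctan2(M[1,0],M[0,0]));print(q,ang,env.state()["t"])
p,a=push("r",1.12,38,45,1);print(p,a,row(p,a))
ps=after(p,a)
for th in np.linspace(1.08,-.25,10): q,b=push("r",th,38,20,1);r=row(q,b,ps);print([float(v) for v in r[0]],r[1])
```

```text
[ 0.6416 -0.14    0.265 ] 38.0498529942344 6.75
[ 0.6427 -0.135   0.1556] 38.619561380050165 [[np.float64(0.4), np.float64(-0.3), np.float64(10.9)], -1]
[2.8, 0.1, -0.2] -2
[4.2, 0.2, -0.7] -11
[5.5, 0.2, -1.2] -20
[6.8, -0.1, -1.7] -28
[8.1, -0.6, -2.0] -36
[9.4, -1.3, -2.3] -44
[10.5, -2.1, -2.5] -51
[11.5, -3.1, -2.6] -59
[12.4, -4.3, -2.5] -66
[13.1, -5.5, -2.4] -74
```

{"name": "play_rows", "arguments": {"steps": [[[0.4,-0.3,4],-1,0],[[0.4,-0.3,8],-1,0],[[0.4,-0.3,10.9],-1,0],[[0.4,-0.3,10.9],-1,0],[[1.4,-0.3,10.9],-1,0],[[2.4,-0.2,10.8],-2,0],[[3.2,-0.2,10.7],-3,0],[[3.9,-0.1,10.4],-8,0],[[4.6,-0.1,10.2],-12,0],[[4.6,-0.1,10.2],-12,0]]}}

```text
t: 7.75
eef_pos: [0.6791, -0.1058, 0.1635]
eef_rot: [2.837, 1.348, 0.002]
wrist_force: [-1.7, -0.9, 0.6]
opening: 0.0003
finger_force: 1.0
```

Run:
```python
from plan import *
q,M=cur();ang=np.rad2deg(np.arctan2(M[1,0],M[0,0]));print(q,ang,env.state()["wrist_force"])
for th in np.linspace(.82,-.32,9): q,b=push("r",th,38,19,1);r=row(q,b);print([float(v) for v in r[0]],r[1])
```

```text
[ 0.6791 -0.1058  0.1635] 50.83287463948832 [-1.6684 -0.8894  0.5894]
[0.5, 0.3, -0.3] -6
[1.9, 0.4, -0.8] -14
[3.2, 0.2, -1.1] -21
[4.5, -0.1, -1.4] -29
[5.7, -0.7, -1.6] -36
[6.9, -1.3, -1.7] -43
[8.0, -2.2, -1.8] -51
[9.0, -3.1, -1.7] -58
[9.8, -4.2, -1.5] -65
```

{"name": "play_rows", "arguments": {"steps": [[[0.5,0.3,-0.3],-6,0],[[1.9,0.4,-0.8],-14,0],[[3.2,0.2,-1.1],-21,0],[[4.5,-0.1,-1.4],-29,0],[[5.7,-0.7,-1.6],-36,0],[[6.9,-1.3,-1.7],-43,0],[[8.0,-2.2,-1.8],-51,0],[[9.0,-3.1,-1.7],-58,0],[[9.8,-4.2,-1.5],-65,0],[[9.8,-4.2,-1.5],-65,0]]}}

```text
t: 8.75
eef_pos: [0.7085, -0.0019, 0.1779]
eef_rot: [1.668, 2.66, 0.004]
wrist_force: [1.1, -0.7, 1.1]
opening: 0.0006
finger_force: 0.2
```

{"name": "play_rows", "arguments": {"steps": [[[-3,-1,-2],0,0],[[-5,-2,-6],0,0],[[-9,-3,-8],0,0],[[-14,-4,-8],0,0.5],[[-19,-5,-8],0,1],[[-23,-6,-8],0,1],[[-27,-8,-8],0,1],[[-29,-10,-8],0,1],[[-29,-12,-8],0,1],[[-29,-12,-8],0,1]]}}

```text
t: 9.75
eef_pos: [0.7226, -0.3218, 0.2571]
eef_rot: [1.684, 2.652, -0.003]
wrist_force: [0.5, -0.7, 0.2]
opening: 0.0484
finger_force: 0.0
```

Run:
```python
from plan import *
q,M=cur();ang=np.rad2deg(np.arctan2(M[1,0],M[0,0]));print(q,ang,env.state()["t"])
s=env.get_image("scene");t=env.get_image("top")
cv2.imwrite('pics/r2.png',np.hstack([rectify(t,o,A,.018,1.2),rectify(s,o,A,.018,1.2)]))
# rail by depth in both views and by mask triangulation of top corners
for im in(s,t):
    P=cloud(im);m=env.masks_of("rail",im)
    if not m: continue
    k=m[0]["mask"];k=cv2.erode(k.astype(np.uint8),np.ones((3,3)))>0;P=P[k]
    print(m[0]["conf"],k.sum(),np.percentile(P[:,2],[5,50,95]));P=P[P[:,2]>np.percentile(P[:,2],60)-.006]
    print(cv2.minAreaRect((P[:,:2]*1000).astype(np.float32)))
    c=env.place_of("rail_center",im);print([(np.round(x["centre"]),round(x["conf"],2)) for x in c])
    T=cloud(im).reshape(-1,3);T=T[(abs(T[:,0]-.5)<.05)&(abs(T[:,1]+.25)<.05)];print("table",np.median(T[:,2]))
```

```text
[ 0.7226 -0.3218  0.2571] 115.17417498257113 9.75
0.89 2228 [0.0104 0.0375 0.0424]
((211.1623992919922, -527.6146240234375), (808.1236572265625, 160.27001953125), 29.093341827392578)
[(array([397., 400.]), 0.93)]
table 0.6280120527620224
```

View pics/r2.png

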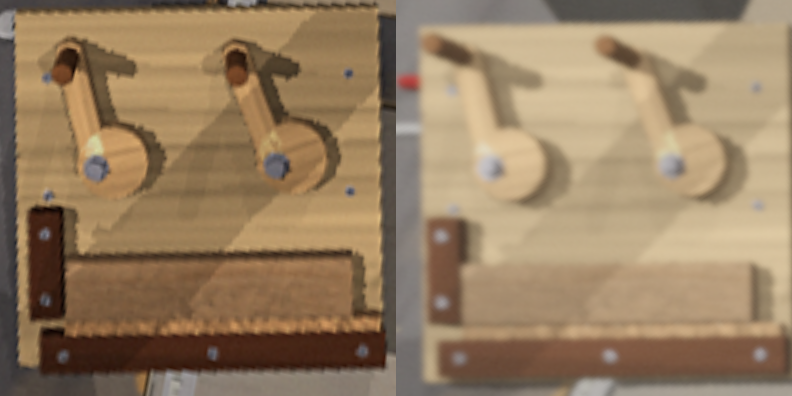

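Run:
```python
from plan import *
print(row([.49,-.3697,.12],167.9),row([.49,-.3697,.020],167.9))
```

```text
[[np.float64(5.4), np.float64(-23.7), np.float64(13.6)], -52] [[np.float64(5.4), np.float64(-23.7), np.float64(23.6)], -52]
```

{"name": "play_rows", "arguments": {"steps": [[[2,-4.5,0],-8,1],[[3,-9,3],-16,1],[[4,-13.5,6],-24,1],[[5,-18,9],-32,1],[[5.4,-22,12],-40,1],[[5.4,-23.7,13.6],-48,1],[[5.4,-23.7,13.6],-53,1],[[5.4,-23.7,13.6],-53,1],[[5.4,-23.7,13.6],-53,1],[[5.4,-23.7,13.6],-53,1]]}}

```text
t: 11.0
eef_pos: [0.4901, -0.3706, 0.1215]
eef_rot: [0.308, 3.125, -0.001]
wrist_force: [0.0, 0.7, 0.3]
opening: 0.0866
finger_force: 0.0
```

Run:
```python
from plan import *
q,M=cur();print(q,np.rad2deg(np.arctan2(M[1,0],M[0,0])),row([.49,-.3697,.020],167.9))
s=env.get_image("scene");P=cloud(s);P=P[(P[...,2]>.033)&(P[...,2]<.05)&(abs(P[...,0]-.49)<.14)&(abs(P[...,1]+.37)<.07)]
print(len(P),cv2.minAreaRect((P[:,:2]*1000).astype(np.float32)),np.median(P[:,2]))
im=env.get_image("wrist");save(im,'w2.png')
```

```text
[ 0.4901 -0.3706  0.1215] 168.75586821809623 [[np.float64(0.0), np.float64(0.1), np.float64(10.1)], 1]
1259 ((487.8543701171875, -373.5732116699219), (43.77732849121094, 210.91893005371094), 77.14466857910156) 0.03859927643104366
```

View pics/w2.png

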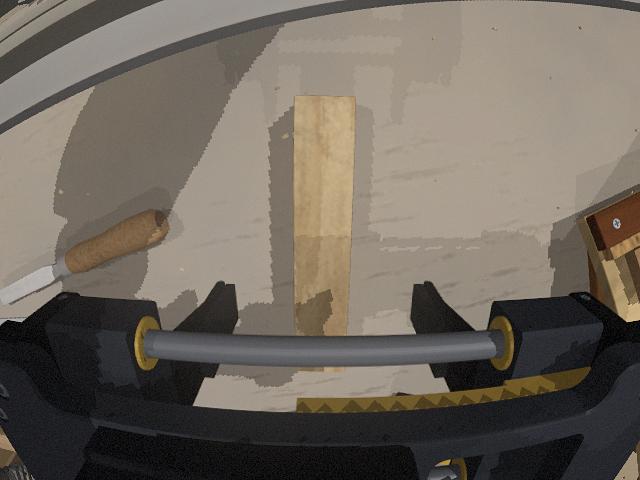

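{"name": "play_rows", "arguments": {"steps": [[[0,0,5],1,1],[[0,0,9],1,1],[[0,0,10.1],1,1],[[0,0,10.1],1,1],[[0,0,10.1],1,0],[[0,0,10.1],1,0],[[0,0,10.1],1,0],[[0,0,10.1],1,0],[[0,0,10.1],1,0],[[0,0,10.1],1,0]]}}

```text
t: 12.1
eef_pos: [0.4882, -0.3714, 0.0199]
eef_rot: [0.336, 3.123, -0.0]
wrist_force: [0.3, 0.6, -0.6]
opening: 0.0468
finger_force: 0.0
```

{"name": "play_rows", "arguments": {"steps": [[[0,0,-4],0,0],[[0,0,-8],0,0],[[0,0,-12],0,0],[[0,0,-16],0,0],[[0,0,-20],0,0],[[0,0,-22],8,0],[[0,0,-22],16,0],[[0,0,-22],24,0],[[0,0,-22],32,0],[[0,0,-22],40,0]]}}

```text
t: 13.1
eef_pos: [0.488, -0.3713, 0.2396]
eef_rot: [-1.392, -2.816, -0.0]
wrist_force: [0.1, 0.3, -0.2]
opening: 0.0004
finger_force: 0.0
```

Run:
```python
from plan import *
q,M=cur();ang=np.rad2deg(np.arctan2(M[1,0],M[0,0]));print(q,ang,env.state()["wrist_force"])
# rail pose in hand from depth: points near rail top plane level
for n in("top","scene"):
    im=env.get_image(n);P=cloud(im);zt=q[2]+.020
    k=(abs(P[...,2]-zt)<.012)&(np.hypot(P[...,0]-q[0],P[...,1]-q[1])<.14);P=P[k]
    L=(P-q)@M*1000
    k=abs(L[:,1])<26;L=L[k];print(n,len(L),np.percentile(L[:,0],[.5,2,98,99.5]),np.percentile(L[:,1],[2,98]),np.median(P[k][:,2])-q[2])
    save(im,n[0]+'3.png')
```

```text
[ 0.488  -0.3713  0.2396] 127.38032000057215 [ 0.0588  0.2877 -0.1507]Traceback (most recent call last):
  File "<stdin>", line 8, in <module>
    return _quantile_unchecked(
        a, q, axis, out, overwrite_input, method, keepdims, weights)
    return _ureduce(a,
                    func=_quantile_ureduce_func,
    ...<5 lines>...
                    overwrite_input=overwrite_input,
                    method=method)
    r = func(a, **kwargs)
    result = _quantile(arr,
                       quantiles=q,
    ...<2 lines>...
                       out=out,
                       weights=wgt)
    slices_having_nans = np.isnan(arr[-1, ...])
                                  ~~~^^^^^^^^^
IndexError: index -1 is out of bounds for axis 0 with size 0
```

Fingers are slow (about 8 cm/s), so the grip hadn't closed before the lift. Going back and allowing more time.

Run:
```python
from plan import *
t=env.get_image("top");P=cloud(t);P=P[(P[...,2]>.03)&(P[...,2]<.06)&(abs(P[...,0]-.49)<.14)&(abs(P[...,1]+.37)<.08)]
print(len(P),cv2.minAreaRect((P[:,:2]*1000).astype(np.float32)),np.median(P[:,2]))
```

```text
1234 ((489.7301025390625, -370.0160217285156), (41.86885452270508, 208.95919799804688), 77.64537048339844) 0.03825927523851569
```

{"name": "play_rows", "arguments": {"steps": [[[0,0,0],-8,1],[[0,0,0],-16,1],[[0,0,2],-24,1],[[0,0,4],-32,1],[[0,0,6],-40,1],[[0,0,8],-40,1],[[0,0,10],-40,1],[[0,0,12],-40,1],[[0,0,14],-40,1],[[0,0,15],-40,1]]}}

```text
t: 14.2
eef_pos: [0.4871, -0.3706, 0.0876]
eef_rot: [-0.331, -3.122, -0.002]
wrist_force: [-0.2, -0.2, -0.9]
opening: 0.0724
finger_force: 0.0
```

{"name": "play_rows", "arguments": {"steps": [[[-0.2,0,0],0,1],[[-0.2,0,0],0,1],[[-0.2,0,3],0,1],[[-0.2,0,6],0,1],[[-0.2,0,6.9],0,1],[[-0.2,0,6.9],0,1],[[-0.2,0,6.9],0,0],[[-0.2,0,6.9],0,0],[[-0.2,0,6.9],0,0],[[-0.2,0,6.9],0,0]]}}

```text
t: 15.2
eef_pos: [0.4907, -0.3721, 0.0216]
eef_rot: [0.336, 3.122, -0.001]
wrist_force: [1.0, 0.7, 0.0]
opening: 0.0628
finger_force: 0.0
```

{"name": "play_rows", "arguments": {"steps": [[[0,0,0],0,0],[[0,0,0],0,0],[[0,0,0],0,0],[[0,0,0],0,0],[[0,0,0],0,0],[[0,0,0],0,0],[[0,0,-2],0,0],[[0,0,-4],0,0],[[0,0,-7],0,0],[[0,0,-10],0,0]]}}

```text
t: 16.2
eef_pos: [0.4892, -0.371, 0.1202]
eef_rot: [-0.336, -3.121, -0.002]
wrist_force: [1.3, -0.5, -2.7]
opening: 0.0399
finger_force: 30.0
```

{"name": "play_rows", "arguments": {"steps": [[[0,0,-4],0,0],[[0,0,-8],4,0],[[0,0,-12],12,0],[[0,0,-14],20,0],[[0,0,-14],28,0],[[0,0,-14],36,0],[[0,0,-14],44,0],[[0,0,-14],52,0],[[0,0,-14],60,0],[[0,0,-14],68,0]]}}

```text
t: 17.2
eef_pos: [0.4897, -0.3713, 0.2595]
eef_rot: [-2.031, -2.394, 0.0]
wrist_force: [0.1, -0.3, -3.4]
opening: 0.04
finger_force: 30.0
```

```bash
cat > hand.py <<'E'
from plan import *
q,M=cur();ang=np.rad2deg(np.arctan2(M[1,0],M[0,0]));print(q,ang,env.state()["wrist_force"],env.state()["opening"])
for n in("top","scene"):
    im=env.get_image(n);P=cloud(im);zt=q[2]+.020
    k=(abs(P[...,2]-zt)<.012)&(np.hypot(P[...,0]-q[0],P[...,1]-q[1])<.14);P=P[k]
    L=(P-q)@M*1000
    k=(abs(L[:,1])<24);L=L[k];out=L[abs(L[:,0])>40];
    if len(out)>50: print(n,len(L),"x range",np.percentile(L[:,0],[.5,2,98,99.5]),"y",np.percentile(out[:,1],[2,98]),"top-TCP",np.median(out[:,2]),"slope y/x",np.polyfit(out[:,0],out[:,1],1)[0],"z/x",np.polyfit(out[:,0],out[:,2],1)[0])
E
python3 hand.py
```

```text
[ 0.4897 -0.3713  0.2595] 99.38825321270109 [ 0.1146 -0.2683 -3.4023] 0.03995484082170077
top 1043 x range [-33.0338  -4.7929 105.7897 106.4839] y [-19.8144  18.8934] top-TCP -17.659559693916975 slope y/x -0.012583670019853995 z/x 0.013995836939753625
scene 1354 x range [-106.5395 -105.6611  100.2092  102.6807] y [-22.8438  17.4503] top-TCP -17.84501403953029 slope y/x 0.013073460368492947 z/x -0.0009693348340450507
```

```bash
cat >> plan.py <<'E'
def railtcp(xc,y,up,yaw=YAW):
    h=np.array([np.cos(yaw),np.sin(yaw),0]); return bed(xc,y,0)+[0,0,.0216+up/1e3]-.020*h
E
python3 - <<'E'
from plan import *
a=90+np.rad2deg(YAW)
for up in(80,5,0): p=railtcp(91.3,7,up);r=row(p,a);print(up,p,[float(v) for v in r[0]],r[1])
E
```

```text
80 [0.5793 0.036  0.185 ] [38.6, 15.7, 7.5] 0
5 [0.5793 0.036  0.11  ] [38.6, 15.7, 15.0] 0
0 [0.5793 0.036  0.105 ] [38.6, 15.7, 15.5] 0
```

{"name": "play_rows", "arguments": {"steps": [[[4,1.6,0],0,0],[[8,3.2,0],0,0],[[12.5,5,0],0,0],[[17,7,0],0,0],[[21.5,9,0],0,0],[[26,11,0],0,0],[[30.5,13,0],0,0],[[35,14.5,1],0,0],[[38.6,15.7,3],0,0],[[38.6,15.7,5],0,0]]}}

```text
t: 18.3
eef_pos: [0.5797, 0.0445, 0.2096]
eef_rot: [-2.005, -2.414, -0.006]
wrist_force: [0.3, 0.2, -3.6]
opening: 0.0397
finger_force: 30.0
```

{"name": "play_rows", "arguments": {"steps": [[[0,0,0],0,0],[[0,0,1],0,0],[[0,0,2],0,0],[[0,0,3],0,0],[[0,0,4],0,0],[[0,0,5],0,0],[[0,0,6],0,0],[[0,0,6],0,0],[[0,0,6],0,0],[[0,0,6],0,0]]}}

```text
t: 19.3
eef_pos: [0.5802, 0.0353, 0.1512]
eef_rot: [2.025, 2.401, 0.001]
wrist_force: [0.0, -0.1, -2.9]
opening: 0.0399
finger_force: 30.0
```

```bash
python3 hand.py
python3 - <<'E'
from plan import *
q,M=cur()
s=env.get_image("scene");t=env.get_image("top")
cv2.imwrite('pics/r4.png',np.hstack([cv2.resize(s["color"][150:330,220:440,::-1],None,fx=1.8,fy=1.8),cv2.resize(t["color"][150:330,220:400,::-1],None,fx=1.8,fy=1.8)]))
a=90+np.rad2deg(YAW)
for up in(30,5,0): p=railtcp(91.3,7,up);r=row(p,a);print(up,p,[float(v) for v in r[0]],r[1])
P=cloud(s)
c=np.array([tobed(x) for x in P[(P[...,2]>.05)&(P[...,2]<.25)&(abs(P[...,0]-.6)<.15)&(abs(P[...,1]-.03)<.15)]])
E
```

```text
[0.5802 0.0353 0.1512] 99.71991228169426 [ 0.0164 -0.121  -2.9498] 0.039915205975482905
top 473 x range [-103.5096 -102.5409  104.6617  105.5438] y [-20.4991  17.9675] top-TCP -17.73268809246053 slope y/x 0.004605551425147145 z/x -0.0019086320475064941
scene 669 x range [-107.912  -106.6348   -2.0827   99.2057] y [-23.1991  16.8082] top-TCP -17.637232029179394 slope y/x 0.04211654069588704 z/x -0.012139306221744278
30 [0.5793 0.036  0.135 ] [0.1, -0.1, 1.6] 0
5 [0.5793 0.036  0.11  ] [0.1, -0.1, 4.1] 0
0 [0.5793 0.036  0.105 ] [0.1, -0.1, 4.6] 0
```

View pics/r4.png

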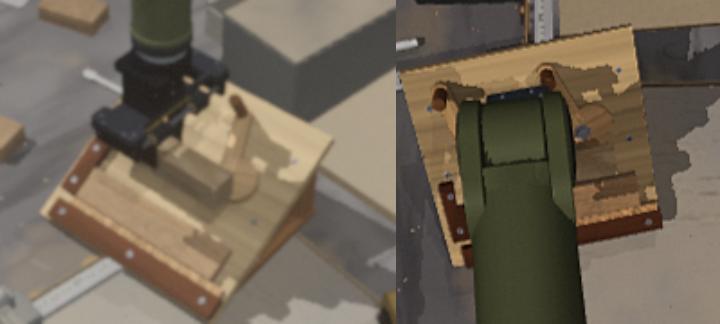

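{"name": "play_rows", "arguments": {"steps": [[[0.1,-0.1,1],0,0],[[0.1,-0.1,2],0,0],[[0.1,-0.1,2.5],0,0],[[0.1,-0.1,3],0,0],[[0.1,-0.1,3.4],0,0],[[0.1,-0.1,3.7],0,0],[[0.1,-0.1,4.0],0,0],[[0.1,-0.1,4.1],0,0],[[0.1,-0.1,4.1],0,0],[[0.1,-0.1,4.1],0,0]]}}

```text
t: 20.5
eef_pos: [0.5787, 0.036, 0.1099]
eef_rot: [2.025, 2.401, 0.001]
wrist_force: [0.2, -0.2, -2.0]
opening: 0.0397
finger_force: 30.0
```

Run:
```python
from plan import *
q,M=cur();a=90+np.rad2deg(YAW);print(env.state()["wrist_force"],env.state()["ft_torque"])
for up in(3,0,-3): p=railtcp(91.3,7,up);r=row(p,a);print(up,p,[float(v) for v in r[0]],r[1])
```

```text
[ 0.2119 -0.1786 -1.9978] [-0.0426  0.0268 -0.0178]
3 [0.5793 0.036  0.108 ] [-0.0, 0.1, 0.2] 0
0 [0.5793 0.036  0.105 ] [-0.0, 0.1, 0.5] 0
-3 [0.5793 0.036  0.102 ] [-0.0, 0.1, 0.8] 0
```

{"name": "play_rows", "arguments": {"steps": [[[0,0.1,0.1],0,0],[[0,0.1,0.1],0,0],[[0,0.1,0.2],0,0],[[0,0.1,0.2],0,0],[[0,0.1,0.3],0,0],[[0,0.1,0.3],0,0],[[0,0.1,0.4],0,0],[[0,0.1,0.4],0,0],[[0,0.1,0.4],0,0],[[0,0.1,0.4],0,0]]}}

```text
t: 21.5
eef_pos: [0.5796, 0.0362, 0.1057]
eef_rot: [-2.025, -2.402, -0.0]
wrist_force: [0.3, 0.0, -1.7]
opening: 0.0401
finger_force: 30.0
```

{"name": "play_rows", "arguments": {"steps": [[[0,0,0.1],0,0],[[0,0,0.1],0,0],[[0,0,0.1],0,0],[[0,0,0.2],0,0],[[0,0,0.2],0,0],[[0,0,0.2],0,0],[[0,0,0.2],0,0],[[0,0,0.2],0,0],[[0,0,0.2],0,0],[[0,0,0.2],0,0]]}}

```text
t: 22.5
eef_pos: [0.5798, 0.036, 0.1049]
eef_rot: [2.025, 2.401, 0.001]
wrist_force: [-3.5, -0.6, 5.1]
opening: 0.0396
finger_force: 30.0
```

{"name": "play_rows", "arguments": {"steps": [[[0,0,0],0,0.55],[[0,0,0],0,0.6],[[0,0,0],0,0.65],[[0,0,0],0,0.7],[[0,0,0],0,0.75],[[0,0,0],0,0.8],[[0,0,0],0,0.85],[[0,0,0],0,0.9],[[0,0,0],0,0.9],[[0,0,0],0,0.9]]}}

```text
t: 23.5
eef_pos: [0.5798, 0.0362, 0.1038]
eef_rot: [2.025, 2.401, 0.001]
wrist_force: [-0.0, 0.8, 0.3]
opening: 0.0778
finger_force: 0.0
```

Run:
```python
from plan import *
s=env.get_image("scene");P=cloud(s).reshape(-1,3);L=(P-o)@A*1000
# visible right part of rail y in -95..-45
for y0,y1 in((-92,-75),(-75,-60),(-50,-35)):
    k=(L[:,1]>y0)&(L[:,1]<y1)&(L[:,0]>20)&(L[:,0]<115)&(L[:,2]>-10)&(L[:,2]<70);q=L[k];q=q[np.argsort(q[:,0])]
    b=(q[:,0]//6).astype(int);print(y0,[(int(i*6+3),int(np.median(q[b==i,2]))) for i in np.unique(b)])
wi=env.get_image("wrist");save(wi,'w5.png')
```

```text
-92 [(21, 16), (27, 16), (33, 18), (39, 18), (45, 19), (51, 34), (57, 39), (63, 40), (69, 41), (75, 40), (81, 40), (87, 39), (93, 4), (99, 0), (105, 0), (111, 17), (117, 19)]
-75 [(21, 18), (27, 16), (33, 18), (39, 17), (45, 16), (51, 33), (57, 38), (63, 39), (69, 37), (75, 39), (81, 40), (87, 38), (93, 37), (99, 0), (105, 0), (111, 17), (117, 17)]
-50 [(21, 18), (27, 18), (33, 17), (39, 18), (45, 18), (51, 38), (57, 41), (63, 38), (69, 40), (75, 39), (81, 40), (87, 40), (93, 34), (99, 0), (105, 0), (111, -1), (117, 2)]
```

View pics/w5.png

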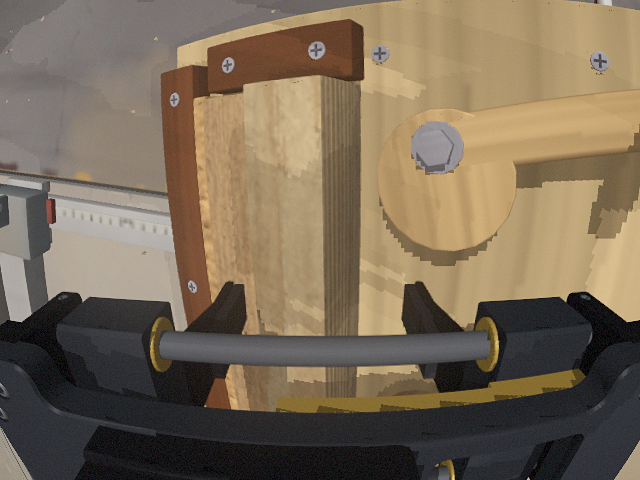

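Run:
```python
from plan import *
q,M=cur();p,a=push("r",-.38,42,45,-1);print(q,p,a)
for d in(.09,0): r=row(p+[0,0,d],a);print([float(v) for v in r[0]],r[1])
ps=after(p,a);
for th in np.linspace(-.3,1.0,10): q,b=push("r",th,42,20,-1);r=row(q,b,ps);print([float(v) for v in r[0]],r[1])
```

```text
[0.5797 0.0362 0.1037] [0.6741 0.058  0.1816] 119.0567463412881
[0.6, 9.7, -16.8] -19
[0.6, 9.7, -7.8] -19
[-3.3, 0.1, -0.1] 4
[-4.6, 0.2, -0.3] 11
[-6.0, 0.1, -0.3] 19
[-7.4, -0.2, -0.3] 26
[-8.7, -0.7, -0.2] 33
[-9.9, -1.3, 0.1] 41
[-11.1, -2.0, 0.4] 48
[-12.1, -2.9, 0.8] 56
[-13.0, -3.9, 1.2] 65
[-13.7, -5.0, 1.8] 73
```

{"name": "play_rows", "arguments": {"steps": [[[0,0,-2],0,0.9],[[0,0,-5],0,0.9],[[0,0,-9],0,0.9],[[0,0,-13],0,0],[[0,1,-16.8],0,0],[[0.3,4,-16.8],-6,0],[[0.6,8,-16.8],-13,0],[[0.6,9.7,-16.8],-19,0],[[0.6,9.7,-16.8],-19,0],[[0.6,9.7,-16.8],-19,0]]}}

```text
t: 24.6
eef_pos: [0.6737, 0.0581, 0.2711]
eef_rot: [-1.604, -2.7, 0.002]
wrist_force: [0.4, -0.2, -0.1]
opening: 0.0301
finger_force: 0.0
```

{"name": "play_rows", "arguments": {"steps": [[[0,0,0],0,0],[[0,0,0],0,0],[[0,0,0],0,0],[[0,0,3],0,0],[[0,0,6],0,0],[[0,0,8.8],0,0],[[0,0,8.8],0,0],[[0,0,8.8],0,0],[[0,0,8.8],0,0],[[0,0,8.8],0,0]]}}

```text
t: 25.6
eef_pos: [0.6753, 0.0586, 0.186]
eef_rot: [1.6, 2.7, 0.004]
wrist_force: [0.5, -0.2, 0.2]
opening: 0.0004
finger_force: 0.0
```

Run:
```python
from plan import *
q,M=cur();p,a=push("r",-.38,42,45,-1);print(q,p,env.state()["wrist_force"],env.state()["opening"])
for th in np.linspace(-.3,1.0,10): q,b=push("r",th,42,20,-1);r=row(q,b);print([float(v) for v in r[0]],r[1])
```

```text
[0.6753 0.0586 0.186 ] [0.6741 0.058  0.1816] [ 0.5211 -0.2286  0.1524] 0.0004116753191813487
[-3.2, 0.0, 0.3] 4
[-4.6, 0.1, 0.2] 11
[-6.0, -0.0, 0.1] 18
[-7.4, -0.3, 0.2] 26
[-8.7, -0.7, 0.3] 33
[-9.9, -1.3, 0.5] 40
[-11.1, -2.1, 0.8] 48
[-12.1, -3.0, 1.2] 56
[-13.0, -3.9, 1.7] 64
[-13.7, -5.0, 2.2] 73
```

{"name": "play_rows", "arguments": {"steps": [[[-3.2,0,0.2],4,0],[[-4.6,0.1,0.2],11,0],[[-6.0,0,0.1],18,0],[[-7.4,-0.3,0.2],26,0],[[-8.7,-0.7,0.3],33,0],[[-9.9,-1.3,0.5],40,0],[[-11.1,-2.1,0.8],48,0],[[-12.1,-3.0,1.2],56,0],[[-13.0,-3.9,1.6],64,0],[[-13.7,-5.0,2.1],72,0]]}}

```text
t: 26.6
eef_pos: [0.6986, -0.0855, 0.1654]
eef_rot: [2.885, 1.238, 0.01]
wrist_force: [2.7, 2.1, 3.4]
opening: 0.0005
finger_force: 2.1
```

Run:
```python
from plan import *
q,M=cur();p,a=push("r",1.0,42,20,-1);print(q,p,a,np.rad2deg(np.arctan2(M[1,0],M[0,0])),env.state()["wrist_force"])
for th in np.linspace(1.0,1.7,8): q,b=push("r",th,42,20,-1);r=row(q,b);print(round(th,2),[float(v) for v in r[0]],r[1])
```

```text
[ 0.6986 -0.0855  0.1654] [ 0.6975 -0.0859  0.1639] 45.931747827777315 46.43625612017082 [2.7337 2.1022 3.3613]
1.0 [-0.1, -0.0, 0.2] 1
1.1 [-1.0, 0.1, 0.5] 7
1.2 [-1.9, 0.2, 1.0] 13
1.3 [-2.7, 0.2, 1.4] 19
1.4 [-3.6, 0.0, 1.8] 26
1.5 [-4.5, -0.2, 2.3] 32
1.6 [-5.3, -0.5, 2.7] 39
1.7 [-6.0, -0.9, 3.2] 45
```

{"name": "play_rows", "arguments": {"steps": [[[-0.5,0,0.2],3,0],[[-1.0,0.1,0.5],7,0],[[-1.5,0.1,0.7],10,0],[[-1.9,0.2,1.0],13,0],[[-2.7,0.2,1.4],19,0],[[-3.2,0.1,1.6],22,0],[[-3.6,0,1.8],26,0],[[-4.1,-0.1,2.0],29,0],[[-4.5,-0.2,2.3],32,0],[[-4.9,-0.3,2.5],35,0]]}}

```text
t: 27.6
eef_pos: [0.665, -0.1172, 0.1415]
eef_rot: [-3.124, -0.321, -0.018]
wrist_force: [6.2, 3.0, 4.9]
opening: 0.0006
finger_force: 3.5
```

Run:
```python
from plan import *
q,M=cur();print(q,env.state()["wrist_force"])
for th in np.linspace(1.5,1.9,5): q,b=push("r",th,42,20,-1);r=row(q,b);print(round(th,2),[float(v) for v in r[0]],r[1])
```

```text
[ 0.665  -0.1172  0.1415] [6.1621 3.0201 4.9477]
1.5 [0.2, -0.0, -0.1] -3
1.6 [-0.6, 0.2, 0.3] 4
1.7 [-1.5, 0.3, 0.8] 10
1.8 [-2.4, 0.3, 1.2] -163
1.9 [-3.2, 0.3, 1.7] -157
```

{"name": "play_rows", "arguments": {"steps": [[[-0.3,0.1,0.1],2,0],[[-0.6,0.2,0.3],4,0],[[-0.9,0.2,0.5],6,0],[[-1.2,0.3,0.6],8,0],[[-1.5,0.3,0.8],10,0],[[-1.7,0.3,0.9],10,0],[[-1.9,0.3,1.0],10,0],[[-2.0,0.3,1.0],10,0],[[-2.0,0.3,1.0],10,0],[[-2.0,0.3,1.0],10,0]]}}

```text
t: 28.6
eef_pos: [0.6491, -0.1229, 0.1326]
eef_rot: [-3.139, -0.053, -0.027]
wrist_force: [11.3, 4.3, 3.0]
opening: 0.0007
finger_force: 5.5
```

Run:
```python
from plan import *
print(tobed(cur()[0]),tobed(push("r",1.7,42,20,-1)[0]))
s=env.get_image("scene")
cv2.imwrite('pics/r6.png',rectify(s,o,A,.018,1.6))
```

```text
[ 134.175  -161.3691   32.6471] [ 136.1222 -162.1373   32.5149]
```

View pics/r6.png

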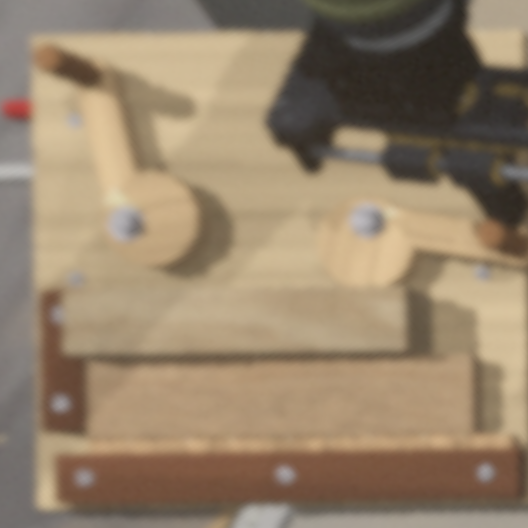

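{"name": "play_rows", "arguments": {"steps": [[[-0.2,0,0.1],0,0],[[-0.3,0,0.2],0,0],[[-0.3,0,0.2],0,0],[[-0.3,0,0.2],0,0],[[-0.3,0,0.2],0,0],[[-0.3,0,0.2],0,0],[[-0.3,0,0.2],0,0],[[-0.3,0,0.2],0,0],[[-0.3,0,0.2],0,0],[[-0.3,0,0.2],0,0]]}}

```text
t: 29.65
eef_pos: [0.6489, -0.1229, 0.1324]
eef_rot: [-3.139, -0.054, -0.037]
wrist_force: [14.4, 3.5, 6.6]
opening: 0.0006
finger_force: 7.7
```

{"name": "play_rows", "arguments": {"steps": [[[1.5,0,-1],0,0],[[3.5,0,-4],0,0],[[4,0,-8],0,0],[[4,0,-12],0,0],[[4,0,-14],0,0],[[4,0,-14],0,0],[[4,0,-14],0,0],[[4,0,-14],0,0],[[4,0,-14],0,0],[[4,0,-14],0,0]]}}

```text
t: 30.65
eef_pos: [0.6779, -0.125, 0.2644]
eef_rot: [-3.141, -0.047, 0.003]
wrist_force: [0.6, 0.2, 0.5]
opening: 0.0004
finger_force: 0.0
```

Run:
```python
from plan import *
q,M=cur();p,a=push("l",-.28,42,48,-1);print(q,p,a)
for d in(.09,0): r=row(p+[0,0,d],a);print([float(v) for v in r[0]],r[1])
```

```text
[ 0.6779 -0.125   0.2644] [0.6554 0.202  0.183 ] 113.90332391211183
[-1.3, -32.8, -0.9] -112
[-1.3, -32.8, 8.1] -112
```

{"name": "play_rows", "arguments": {"steps": [[[-0.2,-4,-0.9],-8,0],[[-0.4,-8,-0.9],-16,0],[[-0.6,-12,-0.9],-24,0],[[-0.8,-16,-0.9],-32,0],[[-1,-20,-0.9],-40,0],[[-1.2,-24,-0.9],-48,0],[[-1.3,-28,-0.9],-56,0],[[-1.3,-31,-0.9],-64,0],[[-1.3,-32.8,-0.9],-72,0],[[-1.3,-32.8,-0.9],-80,0]]}}

```text
t: 31.65
eef_pos: [0.6542, 0.2074, 0.2735]
eef_rot: [-2.361, -2.068, 0.0]
wrist_force: [1.0, 0.7, -0.0]
opening: 0.0005
finger_force: 0.0
```

{"name": "play_rows", "arguments": {"steps": [[[0,0,0],-8,0],[[0,0,0],-16,0],[[0,0,0],-24,0],[[0,0,0],-32,0],[[0,0,0],-32,0],[[0,0,0],-32,0],[[0,0,0],-32,0],[[0,0,0],-32,0],[[0,0,0],-32,0],[[0,0,0],-32,0]]}}

```text
t: 32.65
eef_pos: [0.6555, 0.2023, 0.2747]
eef_rot: [1.718, 2.63, 0.0]
wrist_force: [0.3, -0.9, -0.1]
opening: 0.0004
finger_force: 0.0
```

Run:
```python
from plan import *
q,M=cur();p,a=push("l",-.28,42,48,-1);print(q,p,a)
for d in(.09,0): r=row(p+[0,0,d],a);print([float(v) for v in r[0]],r[1])
```

```text
[0.6555 0.2023 0.2747] [0.6554 0.202  0.183 ] 113.90332391211183
[-0.0, -0.0, 0.2] 0
[-0.0, -0.0, 9.2] 0
```

{"name": "play_rows", "arguments": {"steps": [[[0,0,3],0,0],[[0,0,6],0,0],[[0,0,9],0,0],[[0,0,9.2],0,0],[[0,0,9.2],0,0],[[0,0,9.2],0,0],[[0,0,9.2],0,0],[[0,0,9.2],0,0],[[0,0,9.2],0,0],[[0,0,9.2],0,0]]}}

```text
t: 33.65
eef_pos: [0.6557, 0.2023, 0.1831]
eef_rot: [1.717, 2.63, 0.001]
wrist_force: [-0.6, -1.4, -0.4]
opening: 0.0
finger_force: 0.0
```

Run:
```python
from plan import *
q,M=cur();print(q,env.state()["wrist_force"])
for th in np.linspace(-.2,1.0,10): q,b=push("l",th,42,20,-1);r=row(q,b);print([float(v) for v in r[0]],r[1])
```

```text
[0.6557 0.2023 0.1831] [-0.5968 -1.3541 -0.3943]
[-3.6, 0.1, -0.1] 4
[-4.9, 0.2, -0.2] 11
[-6.1, 0.1, -0.2] 17
[-7.4, -0.1, -0.1] 24
[-8.6, -0.5, 0.1] 31
[-9.8, -1.0, 0.3] 38
[-10.9, -1.6, 0.6] 45
[-11.9, -2.4, 1.0] 52
[-12.7, -3.2, 1.4] 60
[-13.5, -4.1, 1.9] 68
```

{"name": "play_rows", "arguments": {"steps": [[[-3.6,0.1,-0.1],4,0],[[-4.9,0.2,-0.2],11,0],[[-6.1,0.1,-0.2],17,0],[[-7.4,-0.1,-0.1],24,0],[[-8.6,-0.5,0.1],31,0],[[-9.8,-1.0,0.3],38,0],[[-10.9,-1.6,0.6],45,0],[[-11.9,-2.4,1.0],52,0],[[-12.7,-3.2,1.4],60,0],[[-13.5,-4.1,1.9],68,0]]}}

```text
t: 34.65
eef_pos: [0.6739, 0.0621, 0.1653]
eef_rot: [2.897, 1.212, 0.007]
wrist_force: [1.9, -0.9, 2.7]
opening: 0.0001
finger_force: 1.4
```

Run:
```python
from plan import *
q,M=cur();print(q,env.state()["wrist_force"])
for th in np.linspace(1.0,1.7,8): q,b=push("l",th,42,20,-1);r=row(q,b);print(round(th,2),[float(v) for v in r[0]],r[1])
```

```text
[0.6739 0.0621 0.1653] [ 1.8985 -0.8716  2.7339]
1.0 [-0.1, -0.1, 0.1] -1
1.1 [-1.0, 0.1, 0.5] 6
1.2 [-1.9, 0.1, 0.9] 12
1.3 [-2.8, 0.1, 1.4] 18
1.4 [-3.6, 0.0, 1.8] 25
1.5 [-4.5, -0.2, 2.3] 31
1.6 [-5.3, -0.4, 2.7] 38
1.7 [-6.1, -0.8, 3.2] 44
```

{"name": "play_rows", "arguments": {"steps": [[[-0.5,0,0.2],3,0],[[-1.0,0.1,0.5],6,0],[[-1.5,0.1,0.7],9,0],[[-1.9,0.1,0.9],12,0],[[-2.8,0.1,1.4],18,0],[[-3.2,0.1,1.6],22,0],[[-3.6,0,1.8],25,0],[[-4.1,-0.1,2.0],28,0],[[-4.5,-0.2,2.3],31,0],[[-4.9,-0.3,2.5],35,0]]}}

```text
t: 35.65
eef_pos: [0.6386, 0.0298, 0.1406]
eef_rot: [-3.128, -0.29, -0.011]
wrist_force: [4.1, 0.7, 2.9]
opening: 0.0003
finger_force: 2.6
```

Run:
```python
from plan import *
q,M=cur();print(q,env.state()["wrist_force"])
for th in np.linspace(1.5,1.9,5): q,b=push("l",th,42,20,-1);r=row(q,b);print(round(th,2),[float(v) for v in r[0]],r[1])
```

```text
[0.6386 0.0298 0.1406] [4.1101 0.6968 2.8564]
1.5 [0.3, -0.1, -0.2] -4
1.6 [-0.5, 0.1, 0.3] 3
1.7 [-1.4, 0.3, 0.7] 9
1.8 [-2.2, 0.3, 1.1] -164
1.9 [-3.1, 0.3, 1.6] -158
```

{"name": "play_rows", "arguments": {"steps": [[[-0.3,0.1,0.1],2,0],[[-0.6,0.2,0.3],4,0],[[-0.9,0.2,0.5],6,0],[[-1.2,0.3,0.6],8,0],[[-1.5,0.3,0.8],9,0],[[-1.7,0.3,0.9],9,0],[[-1.9,0.3,1.0],9,0],[[-2.0,0.3,1.0],9,0],[[-2.2,0.3,1.1],9,0],[[-2.2,0.3,1.1],9,0]]}}

```text
t: 36.65
eef_pos: [0.6219, 0.0244, 0.1315]
eef_rot: [-3.138, -0.05, -0.026]
wrist_force: [13.8, 3.6, 4.5]
opening: 0.0007
finger_force: 6.6
```

Run:
```python
from plan import *
b=tobed(cur()[0]);print(b, "right at stop was 134.2,-161.4 -> left equiv", 134.2,-11.4, env.state()["wrist_force"])
```

```text
[131.9348 -11.6007  32.6177] right at stop was 134.2,-161.4 -> left equiv 134.2 -11.4 [13.783   3.5947  4.4777]
```

{"name": "play_rows", "arguments": {"steps": [[[1.5,0,-1],0,0],[[3.5,0,-4],0,0],[[4,0,-8],0,0],[[4,0,-12],0,0],[[4,0,-16],0,0],[[4,-5,-16],0,0],[[4,-10,-16],0,0],[[4,-15,-16],0,0],[[4,-20,-16],0,0],[[4,-25,-16],0,0]]}}

```text
t: 37.65
eef_pos: [0.6464, 0.2742, 0.2871]
eef_rot: [3.14, 0.047, -0.003]
wrist_force: [0.3, 0.8, 0.9]
opening: 0.0003
finger_force: 0.0
```

Run:
```python
from plan import *
s=env.get_image("scene");t=env.get_image("top");P=cloud(s).reshape(-1,3);L=(P-o)@A*1000
for y0,y1 in((-92,-75),(-50,-35),(0,15),(60,80)):
    k=(L[:,1]>y0)&(L[:,1]<y1)&(L[:,0]>-15)&(L[:,0]<115)&(L[:,2]>-10)&(L[:,2]<70);q=L[k]
    b=(q[:,0]//4).astype(int);print(y0,[(int(i*4+2),int(np.median(q[b==i,2]))) for i in np.unique(b) if i*4>36])
q=L[(abs(L[:,2]-40)<4)&(abs(L[:,0]-67)<15)&(abs(L[:,1])<140)];print("rail y",q[:,1].min(),q[:,1].max())
cv2.imwrite('pics/r7.png',np.hstack([rectify(t,o,A,.040,1.2),rectify(s,o,A,.019,1.2)]))
print(env.state()["t"],env.state()["eef_pos"])
```

```text
-92 [(42, 19), (46, 19), (50, 39), (54, 39), (58, 39), (62, 40), (66, 40), (70, 39), (74, 41), (78, 39), (82, 39), (86, 39), (90, 18), (94, 8), (98, 14), (102, 15), (106, 17), (110, 15), (114, 17)]
-50 [(42, 17), (46, 20), (50, 40), (54, 39), (58, 38), (62, 39), (66, 41), (70, 41), (74, 39), (78, 39), (82, 40), (86, 40), (94, 4), (98, 16), (102, 16), (106, 18), (110, 18), (114, 17)]
0 [(42, 19), (46, 23), (50, 40), (54, 38), (58, 39), (62, 40), (66, 39), (70, 42), (74, 40), (78, 40), (82, 40), (86, 38), (94, 0), (98, 3), (102, 0), (106, 17), (110, 18)]
60 [(42, 18), (46, 28), (50, 40), (54, 40), (58, 38), (62, 41), (66, 39), (70, 39), (74, 40), (78, 40), (82, 39), (86, 41), (90, 21), (94, 17), (98, 19), (102, 19), (106, 20), (110, 19), (114, 19)]
rail y -101.0133770492196 111.17829819218092
37.75 [0.6434 0.2841 0.2853]
```

View pics/r7.png

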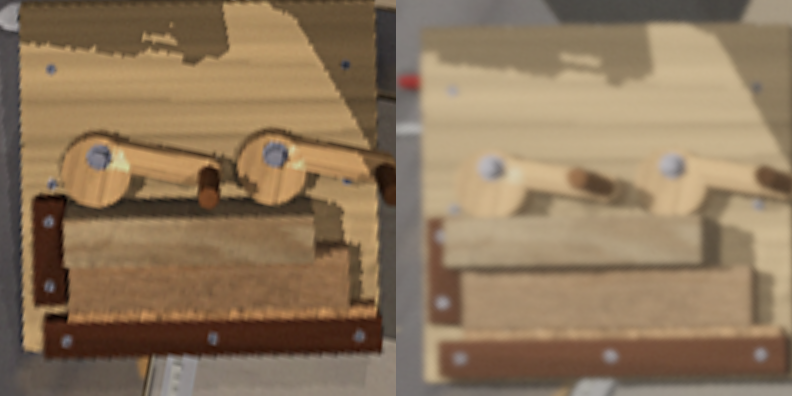

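```bash
python3 -c "
from station import env
print(env.close_job())"
```

```text
the job is handed in; nothing more can be done
None
```

The job is handed in at about 38 s of the 72 s: the rail lies flat against the board, with a gap at the end stop of at most about 4 mm. Both cam levers are turned clockwise to their stops and stayed there with the arm clear of the jig.

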